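# Release and open a locked roll-out stock tray

## Robot

A 6-joint arm with a two-finger parallel gripper is mounted at the origin on the work surface. World frame = base frame: x ahead of the robot, y to its left, z up, the work surface at z = 0. Lengths are in m, angles in rad, forces in N, time in s.
With the tool pointing down it reaches from about 0.375 to 0.925 m from the base axis. Payload 5.7 kg.
Tool frame: the origin (TCP) lies midway between the tips of the shut fingers; the grasp point (between the pads) lies 19 mm behind it; z points along the fingers, x is the direction in which the jaws open and shut, and the axes are right-handed (so a half turn about z gives the same grasp; the last joint's range is limited). The gripper opens to 88 mm and grips with 3 to 60 N. Pads are 20 mm wide; open, the fingers measure 115 mm over their backs; the gripper's body (75 mm by 178 mm) begins 61 mm behind the grasp point.
Start: joints at [-1.361, 0.359, 1.51, -0, 1.272, -0.115], TCP at [0.191, -0.569, 0.223] pointing down, gripper open.
Joint ranges: [-2.97, 2.97], [-1.01, 2.36], [0.21, 2.38], [-0.96, 4.11], [0.2, 2.71], [-2.98, 2.98]. Speed limits (rad/s): [2.39, 2.39, 3.14, 3.14, 3.14, 3.14].

## Interface

Orientations are given as a unit quaternion [x, y, z, w].
In Python, from bench import move_ptp, servo_line, goto_joints, move_gripper, sleep, inverse_kinematics, capture, PlanningError, close_job, spot_in, silhouettes, current_clock, current_joint_pos, current_qvel, current_joint_torque, current_position, current_orientation, current_force, current_torque, current_finger_gap gives the robot as it stands. Calls block until the motion is done:
- move_ptp(position, orientation): joint-space move of the TCP to a pose.
- servo_line(position, orientation=None, rate=0.15, contact_N=None): straight line of the TCP; orientation=None keeps the orientation; rate is the mean speed in m/s. With contact_N (N) it stops when the force on the tool has changed by that much, and returns True; else False.
- goto_joints(angles): joint-space move.
- move_gripper(opening): finger opening in m; the grip force is fixed at half the most; returns when the fingers have stopped.
- sleep(seconds).
- inverse_kinematics(position, orientation): joint angles nearest the present ones, or None.
- capture(name): name is "scene" or "top" or "wrist"; returns a dict with "image" (384x512x3 uint8, blue, green, red), "range_z" (384x512 float32, m along the optical axis (not along the pixel's ray), 0 where there is no reading), "intrinsics" (3x3 intrinsics, pixels), "R" (3x3) and "t" (3): a world point X has camera coordinates R X + t. Camera axes: x right, y down, z forward; pixel columns grow to the right and rows downward; lengths in m; the calibration is good to about 2 mm. A picture is of the moment at which its call begins.
A pose or a line that the arm cannot do raises PlanningError and nothing moves.
- close_job(): hands the job in, once; it reports no verdict.
Trained networks look in the newest picture that a camera, given by its name, has taken for a name from the list of things; names that differ only in an ending like _2 or _b are one class to them, and where a whole thing is asked for, a point or a joint stands for the part that bears it (a point fixed in the world has none). Each returns a list of dicts, best first, with "conf" (0 to 1); they miss things now and then, are a little off and sometimes report something else, mostly with a low value. They report only what shows in the picture. A call takes as long as a camera call.
- spot_in(camera, query): "xy" ([column, row] in pixels, amid what is visible of it).
- silhouettes(camera, query): "region" (384x512 bool, what is visible of it) and "xy" ([column, row] in pixels, amid what is visible of it).
Readings, each from a call of its own:
- current_clock(): time.
- current_joint_pos(): joint angles.
- current_qvel(): joint speeds.
- current_joint_torque(): joint torques, N m.
- current_position(): TCP position.
- current_orientation(): TCP orientation.
- current_force(): force on the tool from outside, world axes, zero at the start.
- current_torque(): the same for the moment, N m.
- current_finger_gap(): finger opening in m.
Only numpy, scipy, OpenCV 4.12 (cv2) and the standard library are available. Lean on these libraries where they do the work, as an engineer would, in place of code of your own. Each camera call takes 0.05 s, during which the arm holds its last target. There are 200 camera calls.

## Task

Release the roll-out tray's spring lock: pull the black tee handle straight up, twist it anticlockwise (seen from above) until it drops into its rest notch, without wrenching it, and let go so that it stays up by itself. Then pull the tray fully out to its end stop by its handle and let go, with the lock still parked in its notch. Leave the things lying around where they are.

Things in the scene. Friction and masses are not known exactly. Their poses are not given: they have to be found in the camera images.
- tee: Black tee handle of the vertical spring plunger: a bar 50 long (its own y axis) x 12 thick (its own x axis) x 20 tall; origin at the bar's centre, z up. A steel cross pin (4 diameter) sticks out along its +x, 46 below the origin, 22 long from the axis. At home the origin is 54 above the lock's; it moves up with the pull and yaws with the twist.
- lock: Fixed off-white post 56 x 50 under the tee, behind the tray; origin on the plunger axis on the post's top, 60 above the bench, z up; -y is the way the tray opens. On it a castellated steel guide ring (outer radius 21, tallest tooth 28): a home slot at +x where the pin cannot turn, anticlockwise of it a level ledge, a rest notch 6.5 wide and 4 deep, more ledge, and a tall end tooth.
- lift (a joint): Height of the plunger, m: 0 home (bolt locks the tray), about 0.0075 pin in the rest notch, about 0.0115 pin on the ledge (from 0.012 up it can turn), 0.017 hard upper stop. The spring pulls it down with 5.6 N at home rising to 12.4 N at the top, plus its 0.14 kg weight.
- twist (a joint): Twist of the tee, rad: about 0 at home, positive anticlockwise from above. No return spring: let go on the ledge, friction holds it there (so it can be regrasped). The notch lies 1.24 to 1.99 rad from home; its ring is clamped at another setting each time, so feel for it: let down there, the pin drops 4 mm and its walls stop the twist.
- tray (a joint): How far the tray is out, m: 0 shut, 0.110 at its end stop. The runners' friction is about 2.5 N.
- tray_grip (a point): Middle of the tray's handle: a dark level bar 102 long (along the lock's x) x 12 (along the slide) x 14 tall on two posts, 101 above the bench; its underside is 24 above the tray's front wall, 10 further in the opening direction. Tray 164 wide, 200 long, walls 70 above the bench.
- carton: Loose cardboard carton 90 x 120 x 55 tall; origin under its centre. Bystander.
- tape: Loose roll of paper tape lying flat, outer diameter 96, 45 tall; origin under its centre. Bystander.
- elbow: Loose white pipe elbow lying flat, legs about 65 long, 42 tall; origin on the bench near its bend. Bystander.

How it is judged:
On the way, in this order (a step that is already met when the one before it is completed fails the run):
1. the plunger is parked in its rest notch, with the fingers off it, while the tray is still shut (value of joint lift between 0.0065 and 0.0098 m and value of joint twist above 1 rad and contact force between the fingers and tee below 0.5 N and value of joint tray below 0.02 m), for 0.3 s.
2. the tray is pulled out to its end stop (value of joint tray above 0.104 m), for 0.1 s.
At the end, for the whole second after the job is handed in: The plunger stays parked in its rest notch by itself (lift 6.5 to 9.8 mm, twist above 1.0 rad), the tray is out to within 6 mm of its end stop and at rest, and the carton, the tape and the elbow are within 30 mm of where they lay (value of joint lift between 0.0065 and 0.0098 m and value of joint twist above 1 rad and value of joint tray above 0.104 m and velocity of joint tray between -0.01 and 0.01 m/s and distance of each of carton, tape, elbow from where it was at the start of the episode below 0.03 m); the robot touches nothing.
It fails at once if the tee is wrenched: its pin is forced against the lock's ring with more than 50 N (contact force between tee and lock above 50 N).
It fails at once if a bystander is pushed 30 mm or more (distance of any of carton, tape, elbow from where it was at the start of the episode above 0.03 m).
It also fails if it takes over 69 s, if anything falls off the work surface, if the arm or the gripper's body presses on something with over 40 N, if the wrist force passes 120 N, or if a joint passes its speed limit or range.

## Working session

There is one attempt and no reset: what is moved stays moved. The work goes in short steps, each a Python script; the robot and the scene stay as the last script left them, time stands still between calls to the robot, and variables do not carry over. Pictures are saved under pics/ and viewed, about 8 in all and at most 12, crops included, and the job is handed in when it is done.

```bash
ls; mkdir -p pics
cat > h.py <<'E'
import numpy as np, cv2
from bench import *
def world(c,mask):
    z=c["range_z"]; v,u=np.nonzero(mask&(z>0)); zz=z[v,u]; K=c["intrinsics"]
    p=np.c_[(u-K[0,2])/K[0,0]*zz,(v-K[1,2])/K[1,1]*zz,zz]
    return (p-c["t"])@c["R"]
E
python3 - <<'E'
from h import *
cs={n:capture(n) for n in("scene","top")}
cv2.imwrite("pics/a.png",np.vstack([cs["scene"]["image"],cs["top"]["image"]])[:, :])
im=np.hstack([cs["scene"]["image"],cs["top"]["image"]]); cv2.imwrite("pics/a.png",cv2.resize(im,(800,300)))
cv2.imwrite("pics/top.png",cs["top"]["image"])
for n in cs:
  for q in("tee","lock","tray","tray_grip","carton","tape","elbow"):
    for s in silhouettes(n,q)[:2]:
      p=world(cs[n],s["region"])
      print(n,q,round(s["conf"],2),np.round(s["xy"]),len(p),np.median(p,0).round(3) if len(p) else "",np.percentile(p,[2,98],axis=0).round(3).tolist() if len(p) else "")
print(current_clock(),current_orientation(), current_position())
E
```

```text
pics
scene tee 0.74 [320. 208.] 290 [0.539 0.245 0.115] [[0.53, 0.221, 0.096], [0.544, 0.268, 0.123]]
scene lock 0.93 [314. 244.] 1249 [0.554 0.255 0.046] [[0.513, 0.217, 0.005], [0.565, 0.271, 0.08]]
scene tray 0.63 [264. 206.] 5692 [0.51  0.097 0.049] [[0.425, 0.001, 0.018], [0.607, 0.206, 0.105]]
scene tray 0.43 [316. 244.] 1250 [0.553 0.255 0.047] [[0.513, 0.218, 0.007], [0.565, 0.271, 0.081]]
scene tray_grip 0.93 [265. 204.] 5603 [0.51  0.099 0.049] [[0.425, 0.002, 0.019], [0.607, 0.206, 0.105]]
scene carton 0.85 [200. 248.] 3476 [0.706 0.094 0.052] [[0.647, 0.019, 0.001], [0.737, 0.135, 0.055]]
scene tape 0.96 [326. 193.] 968 [0.341 0.157 0.034] [[0.303, 0.112, 0.002], [0.39, 0.2, 0.044]]
scene elbow 0.63 [257. 302.] 1737 [0.712 0.239 0.034] [[0.682, 0.205, 0.006], [0.754, 0.291, 0.041]]
scene elbow 0.63 [264. 206.] 5565 [0.51  0.1   0.049] [[0.426, 0.003, 0.019], [0.607, 0.205, 0.104]]
top tee 0.48 [191. 211.] 246 [0.532 0.241 0.123] [[0.525, 0.218, 0.101], [0.541, 0.264, 0.126]]
top lock 0.67 [200. 224.] 748 [0.523 0.237 0.06 ] [[0.503, 0.215, 0.017], [0.559, 0.268, 0.088]]
top tray 0.84 [277. 231.] 10759 [0.515 0.104 0.024] [[0.431, 0.009, 0.02], [0.598, 0.207, 0.108]]
top carton 0.72 [293. 140.] 3356 [0.681 0.072 0.055] [[0.642, 0.016, 0.014], [0.73, 0.129, 0.058]]
top elbow 0.69 [210. 131.] 1447 [0.699 0.231 0.036] [[0.668, 0.199, -0.001], [0.752, 0.287, 0.043]]
0.8 [ 8.12125770e-01 -5.83482418e-01 -2.10240547e-05 -2.19761349e-05] [ 0.19145795 -0.56860133  0.22263836]
```

View pics/a.png

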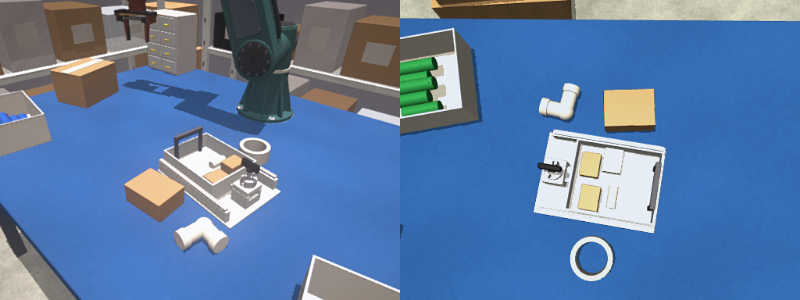

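View pics/top.png

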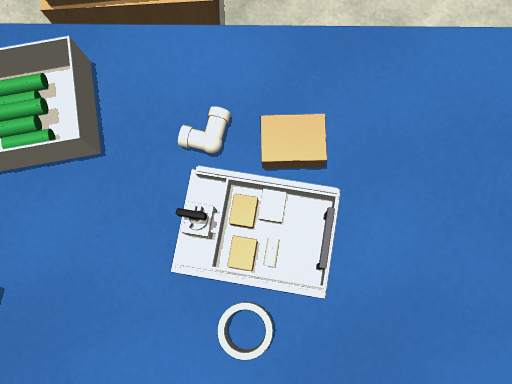

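The scene is clear. The lock is near (0.53, 0.24) and the tray opens roughly along -y, tilted about -7°. The tray handle is at (325, 238) px in the top view and the tee at (191, 214). Next I'll hover over the tee and take a wrist view.

```bash
cat >> h.py <<'E'
def Q(a): return [np.cos(a/2),np.sin(a/2),0,0]
def rect(p):
    (c,wh,ang)=cv2.minAreaRect((p[:,:2]*1000).astype(np.float32)); b=cv2.boxPoints((c,wh,ang))
    e=[b[1]-b[0],b[2]-b[1]]; l=max(e,key=np.linalg.norm)
    return np.array(c)/1000,np.array(wh)/1000,np.arctan2(l[1],l[0])%np.pi
E
python3 - <<'E'
from h import *
c=capture("top")
allp=world(c,np.ones((384,512),bool))
def roi(x0,x1,y0,y1,z0,z1): 
    p=allp; return p[(p[:,0]>x0)&(p[:,0]<x1)&(p[:,1]>y0)&(p[:,1]<y1)&(p[:,2]>z0)&(p[:,2]<z1)]
print("tee",rect(roi(.50,.58,.19,.30,.118,.13)))
print("handle",rect(roi(.42,.62,-.05,.06,.102,.115)))
print("walls",rect(roi(.40,.64,-.05,.22,.064,.076)))
for a in(-.125,-.125+np.pi):
    q=inverse_kinematics([.533,.2,.30],Q(a)); q2=inverse_kinematics([.533,.24,.10],Q(a+.2)); q1=inverse_kinematics([.533,.24,.10],Q(a)); print(a,np.round(q,3) if q is not None else None,q1,q2)
move_ptp([.533,.20,.32],Q(-.125))
c=capture("wrist"); cv2.imwrite("pics/w1.png",c["image"])
for q in("tee","lock"):
  for s in silhouettes("wrist",q)[:2]:
    p=world(c,s["region"]); print(q,s["conf"],np.round(s["xy"]),len(p),np.median(p,0).round(4))
allp=world(c,np.ones((384,512),bool)); print("tee",rect(roi(.50,.58,.19,.30,.118,.13)),current_clock())
E
```

```text
tee (array([0.53306598, 0.24244072]), array([0.04897806, 0.01210613]), np.float32(1.424135))
handle (array([0.50022781, 0.01727293]), array([0.0122656 , 0.10201668]), np.float32(2.9982848))
walls (array([0.51301111, 0.10424524]), array([0.20044424, 0.16429507]), np.float32(1.4255161))
-0.125 [ 0.238  0.254  1.469 -0.     1.419  0.363] [ 3.04943160e-01  4.71045020e-01  1.67389230e+00 -4.44089210e-16
  9.96655334e-01  4.29943160e-01] [ 3.04943160e-01  4.71045020e-01  1.67389230e+00 -4.44089210e-16
  9.96655334e-01  2.29943160e-01]
3.016592653589793 [ 0.238  0.254  1.469 -0.     1.419 -2.779] [ 3.04943160e-01  4.71045020e-01  1.67389230e+00 -4.44089210e-16
  9.96655334e-01 -2.71164949e+00] [ 3.04943160e-01  4.71045020e-01  1.67389230e+00 -4.44089210e-16
  9.96655334e-01 -2.91164949e+00]
tee 0.83 [253. 135.] 428 [0.5339 0.245  0.123 ]
tee 0.39 [253. 218.] 13072 [0.511  0.1049 0.0409]
lock 0.65 [261. 131.] 875 [0.5399 0.2502 0.0601]
tee (array([0.53283783, 0.24527176]), array([0.04825623, 0.0118056 ]), np.float32(1.4387407)) 3.975
```

View pics/w1.png

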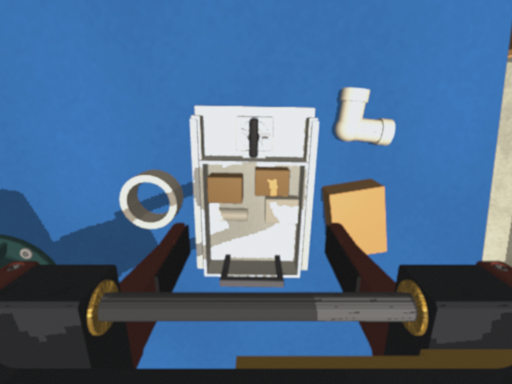

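The wrist picture shows the tee upright at (253, 138), with its bar aligned with the tray and nothing near it. The tee centre is about (0.533, 0.244) and its yaw is -0.14. Next step: grasp, lift and twist partway while watching forces.

```bash
cat > s1.py <<'E'
from h import *
a=-.142; P=np.array([.533,.244,.097])
st=lambda s:print(s,round(current_clock(),2),np.round(current_position(),4),"F",np.round(current_force(),1),"Tz",round(current_torque()[2],2),"gap",round(current_finger_gap(),4))
move_ptp(P+[0,0,.06],Q(a)); move_gripper(.05)
servo_line(P,rate=.1); st("down")
move_gripper(0.0); st("grip")
servo_line(P+[0,0,.0145],rate=.02); st("up")
q=np.array(current_joint_pos())
for k in range(10):
    q[5]-=.1; goto_joints(q); 
    if k%2==1: st(f"tw{.1*(k+1):.1f}")
    if np.hypot(*np.array(current_force())[:2])>25 or abs(current_torque()[2])>.5: st("STOP"); break
c=capture("wrist"); cv2.imwrite("pics/w2.png",c["image"])
E
python3 s1.py
```

```text
down 6.19 [0.5333 0.2441 0.0972] F [-0.5 -0.5 -0. ] Tz -0.01 gap 0.0504
grip 6.86 [0.5338 0.244  0.0973] F [ 2.4 -0.4  0.4] Tz -0.01 gap 0.0148
up 7.73 [0.5335 0.2439 0.1104] F [  7.   -0.1 -12.1] Tz -0.04 gap 0.0144
tw0.2 8.23 [0.5336 0.2439 0.1093] F [  6.1   0.3 -10.6] Tz -0.0 gap 0.0143
tw0.4 8.73 [0.5336 0.2439 0.1093] F [  5.1   0.9 -11.1] Tz 0.02 gap 0.0142
tw0.6 9.23 [0.5336 0.2439 0.1093] F [  5.8   0.9 -11.5] Tz -0.0 gap 0.0147
tw0.8 9.73 [0.5337 0.244  0.1093] F [  4.9   0.7 -10. ] Tz 0.05 gap 0.0142
tw1.0 10.23 [0.5337 0.244  0.1093] F [  6.1   0.4 -10.8] Tz 0.04 gap 0.0142
```

View pics/w2.png

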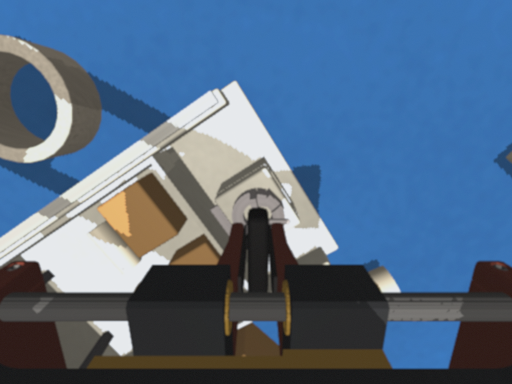

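The tee turned with the gripper (bar at (258, 245) between the fingers) and the torque stayed small. Now I'll loosen slightly so the spring seats the pin on the ledge, then turn slowly until a wall stops it.

```bash
cat > s2.py <<'E'
from h import *
st=lambda s:print(s,round(current_clock(),2),np.round(current_position(),4),"F",np.round(current_force(),1),"Tz",round(current_torque()[2],3),"gap",round(current_finger_gap(),4))
move_gripper(.017); st("loose")
q=np.array(current_joint_pos()); q0=q[5]
T0=current_torque()[2]
while q0-q[5]<1.3:
    q[5]-=.04; goto_joints(q); st(f"{1+q0-q[5]:.2f}")
    if abs(current_torque()[2]-T0)>.2: print("STOP"); break
c=capture("wrist"); cv2.imwrite("pics/w3.png",c["image"])
E
python3 s2.py
```

```text
loose 10.56 [0.5328 0.244  0.1105] F [-0.   1.1 -0.5] Tz 0.031 gap 0.0168
1.04 10.81 [0.5326 0.2441 0.1107] F [-0.   1.3  0.1] Tz -0.052 gap 0.0175
1.08 11.06 [0.5327 0.244  0.1106] F [1.4 0.4 0.4] Tz -0.006 gap 0.0174
1.12 11.31 [0.5327 0.244  0.1105] F [ 0.6 -0.5 -0.3] Tz 0.036 gap 0.0169
1.16 11.56 [0.5327 0.244  0.1104] F [ 0.4  0.7 -0.6] Tz 0.013 gap 0.017
1.20 11.81 [0.5328 0.244  0.1104] F [ 1.2 -0.3 -0.1] Tz -0.033 gap 0.017
1.24 12.06 [0.5332 0.2441 0.1105] F [ 1.6  0.8 -1.6] Tz -0.025 gap 0.0171
1.28 12.31 [0.5332 0.2441 0.1105] F [ 3.2  1.6 -1.7] Tz -0.02 gap 0.017
1.32 12.56 [0.533  0.2441 0.1105] F [ 1.7  1.3 -1.2] Tz -0.046 gap 0.0168
1.36 12.81 [0.5329 0.2441 0.1105] F [ 2.6  0.9 -1.5] Tz -0.056 gap 0.017
1.40 13.06 [0.5329 0.2441 0.1105] F [ 2.6  1.9 -1.7] Tz -0.045 gap 0.0173
1.44 13.31 [0.5328 0.244  0.1105] F [ 2.1  1.9 -1.6] Tz -0.076 gap 0.0168
1.48 13.56 [0.5329 0.244  0.1105] F [ 2.4  1.7 -2. ] Tz -0.028 gap 0.017
1.52 13.81 [0.5327 0.244  0.1105] F [ 1.9  0.7 -1.8] Tz -0.049 gap 0.017
1.56 14.06 [0.5328 0.244  0.1105] F [ 1.9  0.7 -0.8] Tz -0.042 gap 0.0171
1.
[... 397 characters left out ...]
F [-0.1  0.4 -0.5] Tz -0.007 gap 0.017
1.84 15.81 [0.5324 0.2437 0.1103] F [0.1 0.3 0. ] Tz -0.021 gap 0.0166
1.88 16.06 [0.5327 0.2439 0.1104] F [-0.1  0.3  0.2] Tz -0.004 gap 0.0168
1.92 16.31 [0.5327 0.2439 0.1104] F [0.3 0.2 0.4] Tz -0.025 gap 0.0169
1.96 16.56 [0.5327 0.2439 0.1105] F [-0.4 -0.   0.7] Tz -0.005 gap 0.0169
2.00 16.81 [0.5328 0.2439 0.1105] F [-0.7 -0.4  0.3] Tz 0.02 gap 0.0174
2.04 17.06 [0.5328 0.2439 0.1105] F [ 0.8 -1.1 -0.4] Tz -0.054 gap 0.0173
2.08 17.31 [0.5328 0.2439 0.1105] F [ 0.2 -2.   0.7] Tz 0.009 gap 0.0171
2.12 17.56 [0.5328 0.2439 0.1105] F [-0.5 -1.2  0.6] Tz -0.043 gap 0.0172
2.16 17.81 [0.533  0.2439 0.1105] F [-0.7 -1.8  0.1] Tz -0.174 gap 0.0173
STOP
```

View pics/w3.png

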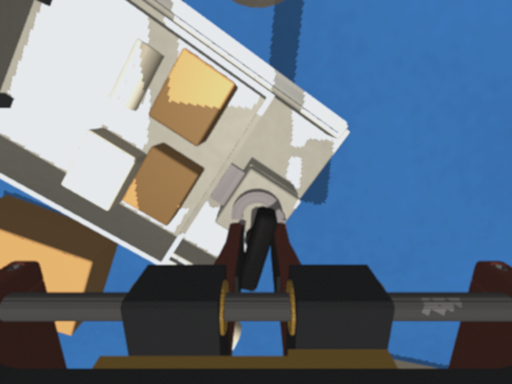

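The torque rose to -0.17 Nm at 2.16 and the bar sits slightly askew between the fingers, at (258, 250). Either it is in the notch or against the end tooth, so I'll let go, rise, and measure its height and yaw.

```bash
cat > s3.py <<'E'
from h import *
move_gripper(.05)
p=np.array(current_position()); servo_line(p+[0,0,.07],rate=.15)
move_ptp([.533,.20,.30],Q(-.14))
for n in("wrist","top"):
    c=capture(n); A=world(c,np.ones((384,512),bool))
    t=A[(np.hypot(A[:,0]-.533,A[:,1]-.244)<.035)&(A[:,2]>.115)&(A[:,2]<.15)]
    print(n,"ztop",np.percentile(t[:,2],[50,75,95]).round(4),rect(t[t[:,2]>np.median(t[:,2])-.003]))
    b=A[(np.hypot(A[:,0]-.533,A[:,1]-.244)<.04)&(A[:,2]>.055)&(A[:,2]<.065)]
    w=A[(np.abs(A[:,2]-.105)<.006)&(A[:,1]<.06)&(A[:,1]>-.05)&(abs(A[:,0]-.5)<.08)]
    print(" post top z",np.median(b[:,2]).round(4), "handle",rect(w[w[:,2]>.103]),np.median(w[:,2]))
    if n=="wrist": i=c["image"]; cv2.imwrite("pics/w4.png",cv2.resize(i[70:220,180:330],(600,600)))
print(current_clock())
E
python3 s3.py
```

```text
wrist ztop [0.1305 0.1311 0.1319] (array([0.53303937, 0.24509184]), array([0.0494896 , 0.01204155]), np.float32(0.14940757))
 post top z 0.0595 handle (array([0.50062244, 0.02334002]), array([0.00667389, 0.10144355]), np.float32(2.9994547)) 0.10619952104789149Traceback (most recent call last):
  File "s3.py", line 8, in <module>
    print(n,"ztop",np.percentile(t[:,2],[50,75,95]).round(4),rect(t[t[:,2]>np.median(t[:,2])-.003]))
                   ~~~~~~~~~~~~~^^^^^^^^^^^^^^^^^^^
    return _quantile_unchecked(
        a, q, axis, out, overwrite_input, method, keepdims, weights)
    return _ureduce(a,
                    func=_quantile_ureduce_func,
    ...<5 lines>...
                    overwrite_input=overwrite_input,
                    method=method)
    r = func(a, **kwargs)
    result = _quantile(arr,
                       quantiles=q,
    ...<2 lines>...
                       out=out,
                       weights=wgt)
    slices_having_nans = np.isnan(arr[-1, ...])
                                  ~~~^^^^^^^^^
IndexError: index -1 is out of bounds for axis 0 with size 0
```

View pics/w4.png

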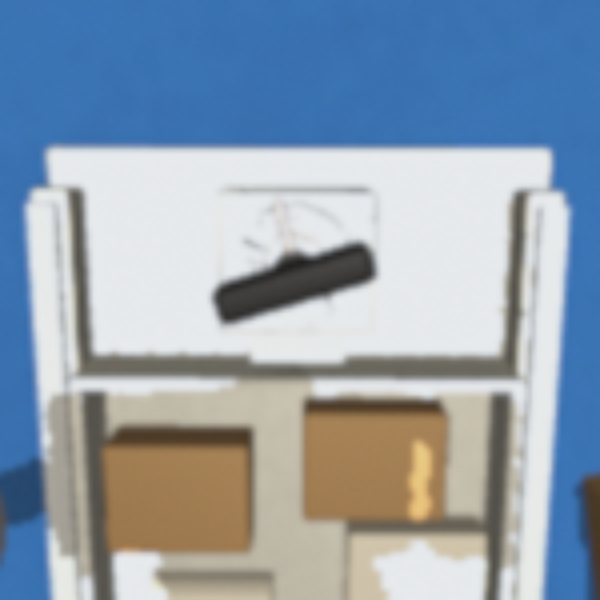

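The tee top is 7.5 mm above home and the twist is about 1.86 rad. The picture shows the bar nearly crosswise, so it is parked in the notch. Now I'll pull the tray.

```bash
cat > s4.py <<'E'
from h import *
st=lambda s:print(s,round(current_clock(),2),np.round(current_position(),4),"F",np.round(current_force(),1),"gap",round(current_finger_gap(),4))
H=np.array([.5003,.0185,.084]); d=np.array([np.sin(-.143),-np.cos(-.143),0])
move_ptp(H+[0,0,.08],Q(-.143-np.pi/2)); move_gripper(.05)
print(servo_line(H,rate=.1,contact_N=12)); st("down")
move_gripper(0.0); st("grip")
p=np.array(current_position())
print(servo_line(p+d*.118,rate=.06,contact_N=18)); st("pulled"); print("travel",(np.array(current_position())-p)@d)
move_gripper(.05); st("open")
servo_line(np.array(current_position())+[0,0,.09],rate=.15)
move_ptp([.45,-.25,.30],Q(-.143-np.pi/2))
c=capture("top"); A=world(c,np.ones((384,512),bool))
w=A[(A[:,2]>.102)&(A[:,2]<.115)&(abs(A[:,1]+.09)<.05)&(abs(A[:,0]-.5)<.1)]; print("handle",rect(w))
t=A[(np.hypot(A[:,0]-.533,A[:,1]-.244)<.035)&(A[:,2]>.118)&(A[:,2]<.15)]
print("tee",np.median(t[:,2]),rect(t)); i=c["image"]; cv2.imwrite("pics/t5.png",cv2.resize(i[90:370,130:470],None,fx=1.7,fy=1.7)); st("end")
for q in("carton","tape","elbow"):
  for s in silhouettes("top",q)[:1]: print(q,np.median(world(c,s["region"]),0).round(3),s["conf"])
E
python3 s4.py
```

```text
False
down 23.38 [0.5008 0.0185 0.0844] F [-0.7 -0.4  0.4] gap 0.0501
grip 24.05 [0.5003 0.0185 0.0841] F [-0.2 -0.4  1.7] gap 0.0114
True
pulled 25.72 [ 0.4845 -0.0903  0.0841] F [-0.2  1.8  5.1] gap 0.0114
travel 0.1098985326064006
open 26.48 [ 0.4839 -0.0897  0.0839] F [ 0.7 -0.6  0. ] gap 0.0501
handle (array([ 0.48409695, -0.09121799]), array([0.01294939, 0.10152878]), np.float32(2.9979727))
tee 0.13082351805734366 (array([0.53286707, 0.24259735]), array([0.04996599, 0.012163  ]), np.float32(0.14701416))
end 28.12 [ 0.4494 -0.2483  0.2982] F [-0.8  0.8 -0.3] gap 0.0498
carton [0.68  0.073 0.055] 0.82
tape [0.336 0.154 0.045] 0.8
elbow [0.697 0.231 0.037] 0.83
```

View pics/t5.png

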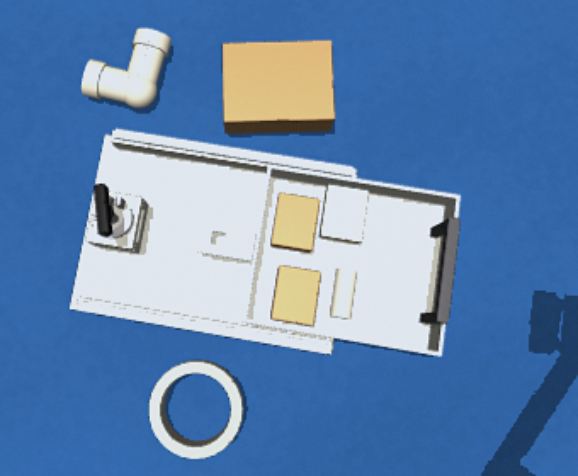

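The tray is fully out (handle at (450, 270) in the crop), the tee is still raised and twisted at (103, 208), and nothing else has moved. Handing in.

```bash
python3 -c "
from bench import *
close_job()"
```

```text
the job is handed in; nothing more can be done
```

I parked the spring lock in its rest notch, pulled the tray out to its end stop, and handed the job in at about 28 s of the 69 s allowed. No verdict is reported, so what follows is my own checks.

- **Lock:** I lifted the tee about 12 mm and twisted it 1.0 rad while gripping it. I then loosened the fingers so the spring could drop the pin, and kept turning until the notch wall stopped it at about 0.17 Nm. After letting go, the tee measured about 7.5 mm above home and twisted about 1.86 rad. A second look after the tray pull gave the same yaw and height within 1 mm.
- **Tray:** I pulled it by its handle until the force stop tripped, after 109.9 mm of travel. The handle's position in the top view afterwards agrees to within about 2 mm.
- **Bystanders:** The carton and elbow measured within about 2 mm of where they lay. The tape had no starting top-view reading, so I could only compare it across two cameras, which differ by about 5 mm. It shows no visible shift in the picture.
- **Arm:** It was clear of everything when I handed in.

One check failed on the way: after parking the tee, the arm blocked the top camera. I used the wrist camera alone then, and the later top view agreed with it.

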